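# Weigh and rack look-alike returned hubs

### The job

Three hubs that look the same stand on the grey returns tray: one is solid, one is a filled canister and one is hollow. Heft each as needed to tell them apart by weight, then set the solid one fully home and upright in the socket of the red bin and the filled one fully home and upright in the socket of the green bin, and have the hollow one standing upright on the returns tray. The sockets are sprung and sit a little to one side or the other, so feel for the hole with a light touch: never push or load a socket down to its stop, never drop or tip over a hub, and leave the spray bottle, the carton and the spanner alone.

Things in the scene. Friction and masses are not known exactly. Their poses are not given: they have to be found in the camera images.
- hub_a_mid (a point): one of three outwardly identical plated cylinders with brass bands, 40 mm diameter, 76 mm tall, upright; this point is its centre, 38 mm above its foot, z along its axis. It is the solid hub (0.77 kg, 7.6 N), the filled canister (0.40 kg, 3.9 N) or the hollow hub (0.17 kg, 1.7 N), each within 10 percent; which is which changes every time and only weight tells
- hub_b_mid (a point): one of three outwardly identical plated cylinders with brass bands, 40 mm diameter, 76 mm tall, upright; this point is its centre, 38 mm above its foot, z along its axis. It is the solid hub (0.77 kg, 7.6 N), the filled canister (0.40 kg, 3.9 N) or the hollow hub (0.17 kg, 1.7 N), each within 10 percent; which is which changes every time and only weight tells
- hub_c_mid (a point): one of three outwardly identical plated cylinders with brass bands, 40 mm diameter, 76 mm tall, upright; this point is its centre, 38 mm above its foot, z along its axis. It is the solid hub (0.77 kg, 7.6 N), the filled canister (0.40 kg, 3.9 N) or the hollow hub (0.17 kg, 1.7 N), each within 10 percent; which is which changes every time and only weight tells
- red_bin: open red bin fixed to the bench, for the solid hub: 84 mm (x) by 144 mm (y), 30 mm high; origin at the centre of its underside, z up. The red socket block standing out of it floats along the bin's y, resting up to 12 mm to either side of the middle (true in x): this pose does not show where, so look or feel for the hole. 1 N or more pushes it sideways, at most to 13 mm from the middle
- green_bin: open green bin fixed to the bench, for the filled canister: 84 mm (x) by 144 mm (y), 30 mm high; origin at the centre of its underside, z up. The green socket block standing out of it floats along the bin's y, resting up to 12 mm to either side of the middle (true in x): this pose does not show where, so look or feel for the hole. 1 N or more pushes it sideways, at most to 13 mm from the middle
- red_socket (a joint): travel down (m) of the red bin's socket block: 0 unloaded, 0.019 under the solid hub (400 N/m), over 0.026 (10.4 N) counts as its stop. Block 64 mm (x) by 98 mm (y), flat top 62 mm above the bench unloaded, one round hole at its middle, 43.5 mm wide, 19 mm deep, 2 mm bevel. It springs straight down, whole
- green_socket (a joint): travel down (m) of the green bin's socket block: 0 unloaded, 0.015 under the filled canister (260 N/m), over 0.026 (6.8 N, less than the solid hub weighs) counts as its stop. Block 64 mm (x) by 98 mm (y), flat top 62 mm above the bench unloaded, one round hole at its middle, 43.5 mm wide, 19 mm deep, 2 mm bevel. It springs straight down, whole
- tray: grey plastic returns tray fixed to the bench, 170 mm (x) by 310 mm (y), floor 6 mm thick, lip 14 mm above the bench; origin at the centre of its underside, z up; the three hubs stand on its floor in a row along its y, about 95 mm apart
- spray: white plastic bottle with a red cap, 64 mm wide, 170 mm tall, standing; origin at the centre of its underside; leave alone
- carton: small closed cardboard carton, 90 by 130 by 70 mm high; origin at the centre of its underside; leave alone
- spanner: steel open-ended spanner lying on the bench; origin at its middle; leave alone
There are look-alikes about, which are no part of the job. Leave any yellow look-alike of the green_bin alone.

How it is judged:
By the outcome, as a careful person would: the job done as asked, in the order asked, and still so for the second after the job is handed in, with the robot touching nothing.
It also fails if it takes over 70 s, if anything falls off the work surface, if the arm or the gripper's body presses on something with over 40 N, if the wrist force passes 120 N, or if a joint passes its speed limit or range.

### The arm

A 6-joint arm with a two-finger parallel gripper is mounted at the origin on the work surface. World frame = base frame: x ahead of the robot, y to its left, z up, the work surface at z = 0. Lengths are in m, angles in rad, forces in N, time in s.
With the tool pointing down it reaches from about 0.3 to 0.85 m from the base axis. Payload 4.2 kg.
Tool frame: the origin (TCP) lies at the very end of the fingers, on their centre line; the grasp point (between the pads) lies 19 mm behind it; z points along the fingers, y is the direction in which the jaws open and shut (so a half turn about z gives the same grasp; the last joint's range is limited). The gripper opens to 91 mm and grips with 3 to 60 N. Pads are 32 mm wide; open, the fingers measure 118 mm over their backs; the gripper's body (76 mm by 178 mm) begins 60 mm behind the grasp point.
Start: joints at [-1.17, 0.32, 1.565, -0, 1.257, -0.02], TCP at [0.235, -0.525, 0.214] pointing down, gripper open.
Joint ranges: [-3.11, 3.11], [-0.84, 2.01], [0.21, 2.61], [-1.34, 4.49], [0.05, 2.63], [-2.56, 2.56]. Speed limits (rad/s): [2.57, 2.57, 3.14, 3.14, 3.14, 3.14].

### API

Orientations are given as a unit quaternion [w, x, y, z].
In Python, from bench import sensors, cams, job gives the robot as it stands.
- The arm moves only by the shell command python3 -m inch 'ROWS' [FORCE]. ROWS is JSON, a list of rows, each a list of 7 numbers: the shift along the tool's x, y, z in m, then the turn, a rotation vector about the tool's x, y, z in units of 5 degrees (1.0 is 5 degrees), then the finger opening in m, from 0 to 0.0912. A call has exactly 5 rows; each row shifts and turns the pose as measured when the row begins, along the tool's axes as they then stand; what a row does not reach is not made up. A row lasts 1/12 s, in which the tool goes at most 41.7 mm and 7.16 degrees, less where a joint would pass 70% of its speed; a pose out of reach is approached as far as the arm can. A call with a gripper value outside its range is refused whole. The fingers move at their own pace and stop on an object; FORCE is the grip in N (left out, the last holds). Time passes only in rows, so rows that do not move let the fingers close, or fill a call up. It gives the time, the measured TCP pose, the force and the opening at its end, in the units of the state.
- sensors.get_obs(): the state, without advancing time (a new reading comes with each control period).
- cams.snapshot(name): name is "scene" or "top" or "wrist"; returns a dict with "pixels" (480x640x3 uint8, red, green, blue), "fovy" (degrees; the focal length in pixels is half the picture's height over the tangent of half this angle, whatever the lens; pixels are square), "cx", "cy" (the principal point, pixels), "T" (4x4, takes a point from camera to world coordinates). Camera axes: x right, y down, z forward; pixel columns grow to the right and rows downward; lengths in m; the calibration is good to about 2 mm. A picture is of the moment at which its call begins. There is no depth.
- job.sign_off(): hands the job in, once; it reports no verdict.
The state is a dict: "time_s": time; "joint_positions": joint angles; "joint_vel": joint speeds; "joint_efforts": joint torques, N m; "ee_pos": TCP position; "ee_rot": TCP orientation; "contact_force": force on the tool from outside, world axes, zero at the start; "torque": the same for the moment, N m; "gripper_width": finger opening in m.
Only numpy, scipy, OpenCV 4.12 (cv2) and the standard library are available. Lean on these libraries where they do the work, as an engineer would, in place of code of your own. Each camera call takes 0.05 s, during which the arm holds its last target.

## Working session

There is one attempt and no reset: what is moved stays moved. The work goes in short steps, Python scripts to look and compute and a shell command to move; the robot and the scene stay as the last step left them, time stands still between calls to the robot, and variables do not carry over. Pictures are saved under pics/ and viewed, and the job is handed in when it is done.

```bash
ls; mkdir -p pics
cat > h.py <<'E'
import numpy as np,cv2
from bench import sensors,cams,job
def snap(n,f):
    s=cams.snapshot(n); cv2.imwrite('pics/'+f,s['pixels'][:,:,::-1]); np.savez('pics/'+f[:-4]+'.npz',T=s['T'],fovy=s['fovy'],cx=s['cx'],cy=s['cy']); return s
def pt(f,u,v,z):
    s=np.load('pics/'+f+'.npz'); fl=240/np.tan(np.radians(s['fovy'])/2)
    d=s['T'][:3,:3]@np.array([(u-s['cx'])/fl,(v-s['cy'])/fl,1]); o=s['T'][:3,3]
    return o+d*(z-o[2])/d[2]
def proj(f,P):
    s=np.load('pics/'+f+'.npz'); fl=240/np.tan(np.radians(s['fovy'])/2)
    c=s['T'][:3,:3].T@(np.array(P)-s['T'][:3,3]); return c[0]/c[2]*fl+s['cx'],c[1]/c[2]*fl+s['cy']
E
python3 - <<'E'
from h import *
for n in('scene','top','wrist'):
    s=snap(n,n+'0.png'); print(n,s['fovy'],s['T'].round(3).tolist())
o=sensors.get_obs(); print(o)
E
```

```text
pics
scene 46.98076364193107 [[0.693, 0.44, -0.57, 1.255], [0.72, -0.439, 0.537, -0.688], [-0.014, -0.783, -0.622, 0.786], [0.0, 0.0, 0.0, 1.0]]
top 45.5754410915851 [[-0.013, -0.989, 0.147, 0.403], [-1.0, 0.011, -0.016, -0.065], [0.014, -0.147, -0.989, 1.362], [0.0, 0.0, 0.0, 1.0]]
wrist 68.32551782100978 [[0.409, -0.872, -0.269, 0.311], [-0.913, -0.391, -0.118, -0.49], [-0.002, 0.294, -0.956, 0.383], [0.0, 0.0, 0.0, 1.0]]
{'time_s': 0.15, 'joint_positions': array([-1.17000298e+00,  3.20129613e-01,  1.56537675e+00,  1.27079022e-05,
        1.25741315e+00, -2.00271234e-02]), 'joint_vel': array([ 1.25331465e-03, -3.53150234e-05, -3.96412356e-03,  1.88420190e-05,
        1.31908029e-03,  7.10251248e-05]), 'joint_efforts': array([ 3.66366494e-04, -4.12773728e+01, -2.32155275e+01,  7.27625540e-02,
        4.33538435e-02, -9.06281616e-05]), 'ee_pos': array([ 0.23473569, -0.52449006,  0.21333085]), 'ee_rot': array([-6.52587490e-04,  9.77945510e-01,  2.08859140e-01, -1.19610414e-04]), 'contact_force': array([-0.62498557,  0.26770385,  0.04718737]), 'torque': array([ 0.00121774, -0.04272777, -0.0100224 ]), 'gripper_width': 0.09082145436610657}
```

View pics/top0.png

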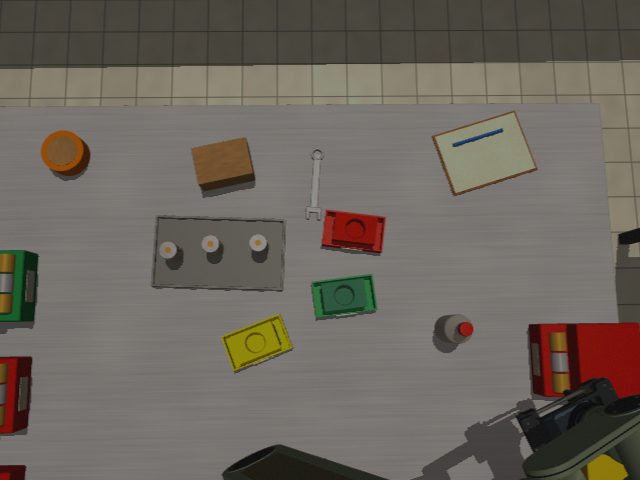

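View pics/scene0.png

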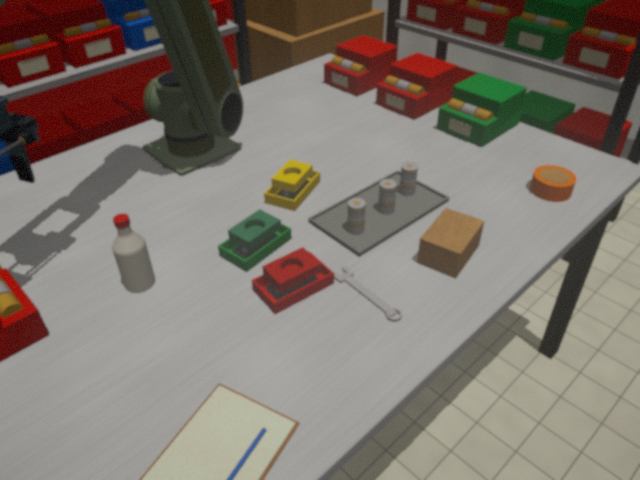

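Run:
```python
import cv2
i=cv2.imread('pics/top0.png')
cv2.imwrite('pics/cropA.png',cv2.resize(i[205:305,145:295],None,fx=5,fy=5,interpolation=cv2.INTER_CUBIC))
cv2.imwrite('pics/cropB.png',cv2.resize(i[200:330,300:400],None,fx=4.6,fy=4.6,interpolation=cv2.INTER_CUBIC))
```

```text
(no output)
```

View pics/cropA.png

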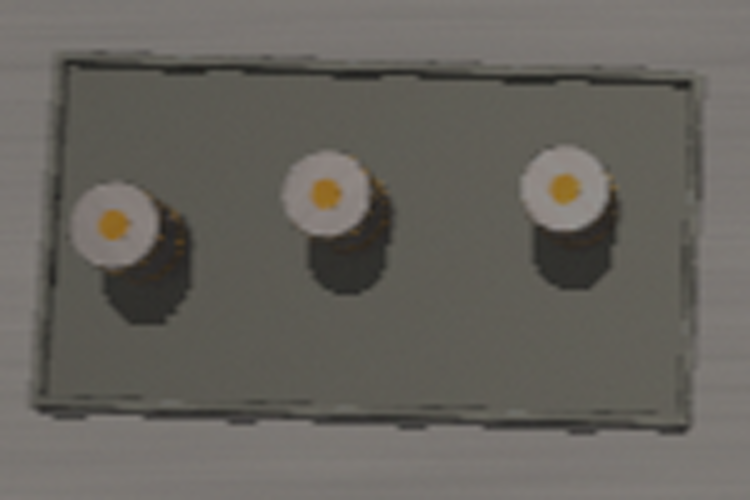

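View pics/cropB.png

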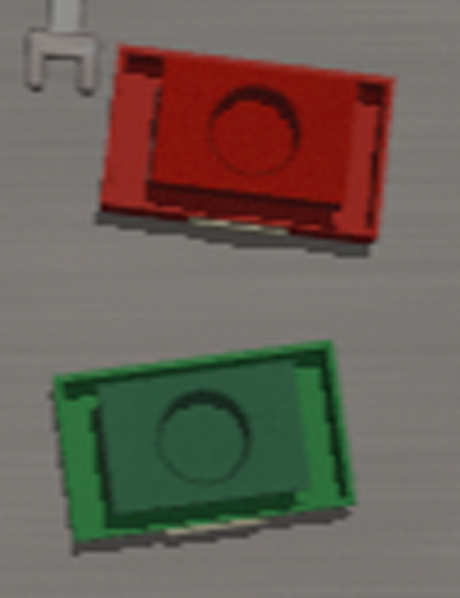

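Run:
```python
from h import *
def c(n,u,v,z):
    print(n,pt('top0',u,v,z).round(4))
c('L',168,250,.082);c('M',210.2,243.6,.082);c('R',257.8,242.6,.082)
for n,(u,v) in dict(redhole=(254,131),redblkTL=(163,62),redblkBL=(148,185),redblkTR=(354,90),redblkBR=(341,205),grnhole=(203,437),gTL=(98,388),gTR=(298,363),gBR=(308,490),gBL=(114,514)).items():
    c(n,300+u/4.6,200+v/4.6,.062)
for n,(u,v) in dict(rTL=(120,45),rTR=(395,78),rBR=(376,242),rBL=(101,207),gTL=(54,377),gTR=(333,342),gBR=(355,504),gBL=(77,542)).items():
    c(n,300+u/4.6,200+v/4.6,.030)
for n,(u,v) in dict(tTL=(58,57),tTR=(702,77),tBR=(690,428),tBL=(36,407)).items():
    c(n,145+u/5,205+v/5,.014)
c('spray',455,330,.0)
```

```text
L [0.5732 0.2527 0.082 ]
M [0.5868 0.1582 0.082 ]
R [0.5879 0.0509 0.082 ]
redhole [ 0.6213 -0.1719  0.062 ]
redblkTL [ 0.657  -0.1268  0.062 ]
redblkBL [ 0.5945 -0.1182  0.062 ]
redblkTR [ 0.6417 -0.2227  0.062 ]
redblkBR [ 0.5833 -0.2146  0.062 ]
grnhole [ 0.4685 -0.1433  0.062 ]
gTL [ 0.4933 -0.0918  0.062 ]
gTR [ 0.5045 -0.1911  0.062 ]
gBR [ 0.4419 -0.1945  0.062 ]
gBL [ 0.4314 -0.0988  0.062 ]
rTL [ 0.6725 -0.1062  0.03  ]
rTR [ 0.6537 -0.248   0.03  ]
rBR [ 0.5685 -0.2357  0.03  ]
rBL [ 0.5881 -0.0952  0.03  ]
gTL [ 0.5013 -0.0702  0.03  ]
gTR [ 0.5175 -0.2123  0.03  ]
gBR [ 0.4356 -0.2212  0.03  ]
gBL [ 0.4184 -0.0808  0.03  ]
tTL [0.6636 0.2988 0.014 ]
tTR [ 0.6507 -0.0088  0.014 ]
tBR [ 0.483  -0.0025  0.014 ]
tBL [0.4965 0.3043 0.014 ]
spray [ 0.3861 -0.4075  0.    ]
```

View pics/wrist0.png

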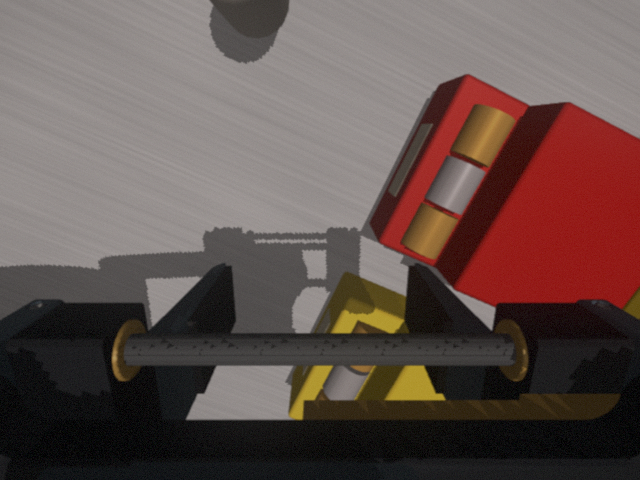

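```bash
cat >> h.py <<'E'
from scipy.spatial.transform import Rotation as Ro
def state():
    o=sensors.get_obs(); w,x,y,z=o['ee_rot']; R=Ro.from_quat([x,y,z,w]); return o,R
def go(x,y,z,yaw=None):
    "total tool-frame delta to target; yaw=deg of tool x in world"
    o,R=state(); X=R.as_matrix()[:,0]
    if yaw is None: yaw=np.degrees(np.arctan2(X[1],X[0]))
    a=np.radians(yaw); T=np.array([[np.cos(a),np.sin(a),0],[np.sin(a),-np.cos(a),0],[0,0,-1]]).T.T
    D=R.inv().as_matrix()@(np.array([x,y,z])-o['ee_pos']); r=(R.inv()*Ro.from_matrix(T)).as_rotvec(degrees=True)/5
    print('t%.2f pos'%o['time_s'],o['ee_pos'].round(4),'yaw %.1f'%np.degrees(np.arctan2(X[1],X[0])),'F',o['contact_force'].round(2),'w %.4f'%o['gripper_width'])
    print(' tool delta mm',(D*1000).round(1),'rot units',r.round(2),'j',o['joint_positions'].round(2))
E
python3 -m inch '[[0,0,-0.01,0,0,-1.4,0.09],[0,0,-0.01,0,0,-1.4,0.09],[0,0,-0.01,0,0,-1.4,0.09],[0,0,-0.01,0,0,-1.4,0.09],[0,0,0,0,0,-1.4,0.09]]'
python3 -m inch '[[0,0,0,0,0,-1.4,0.09],[0,0,0,0,0,-1.4,0.09],[0,0,0,0,0,-1.4,0.09],[0,0,0,0,0,-1.4,0.09],[0,0,0,0,0,0,0.09]]'
python3 -c "
from h import *
go(.588,.02,.22,87.6)"
```

```text
time_s: 0.57
ee_pos: [0.2341, -0.523, 0.2519]
ee_rot: [-0.004, 0.866, 0.5, 0.001]
contact_force: [0.1, -0.3, 0.1]
gripper_width: 0.0902
time_s: 0.98
ee_pos: [0.2339, -0.5225, 0.2513]
ee_rot: [-0.005, 0.714, 0.7, 0.002]
contact_force: [0.2, -0.2, 0.2]
gripper_width: 0.0897
t0.98 pos [ 0.2339 -0.5225  0.2513] yaw 88.8 F [ 0.2  -0.19  0.19] w 0.0897
 tool delta mm [549.3 343.1  34.9] rot units [-0.05 -0.11  0.25] j [-1.17  0.3   1.5   0.    1.35 -1.15]
```

```bash
python3 -m inch '[[0.034,0.0214,0,0,0,0,0.09],[0.034,0.0214,0,0,0,0,0.09],[0.034,0.0214,0,0,0,0,0.09],[0.034,0.0214,0,0,0,0,0.09],[0.034,0.0214,0,0,0,0,0.09]]'
python3 -m inch '[[0.034,0.0214,0,0,0,0,0.09],[0.034,0.0214,0,0,0,0,0.09],[0.034,0.0214,0,0,0,0,0.09],[0.034,0.0214,0,0,0,0,0.09],[0.034,0.0214,0,0,0,0,0.09]]'
python3 -c "
from h import *
go(.588,.02,.22,87.6);snap('wrist','w1.png')"
```

```text
time_s: 1.4
ee_pos: [0.3451, -0.3564, 0.2492]
ee_rot: [-0.005, 0.725, 0.689, 0.001]
contact_force: [0.1, -0.4, 0.3]
gripper_width: 0.0897
time_s: 1.82
ee_pos: [0.464, -0.1849, 0.2497]
ee_rot: [-0.005, 0.732, 0.682, 0.001]
contact_force: [0.0, -0.6, -0.9]
gripper_width: 0.0901
t1.82 pos [ 0.464  -0.1849  0.2497] yaw 86.0 F [ 0.04 -0.58 -0.91] w 0.0901
 tool delta mm [212.8 109.5  30.6] rot units [-0.08 -0.1  -0.33] j [-0.41  0.18  1.66  0.01  1.31 -0.34]
```

View pics/w1.png

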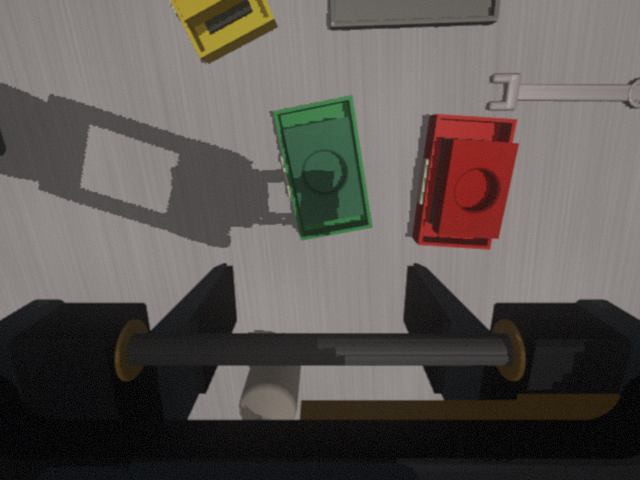

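Run:
```python
import cv2
i=cv2.imread('pics/w1.png')
cv2.imwrite('pics/cropC.png',cv2.resize(i[90:255,265:525],None,fx=3,fy=3,interpolation=cv2.INTER_CUBIC))
```

```text
(no output)
```

View pics/cropC.png

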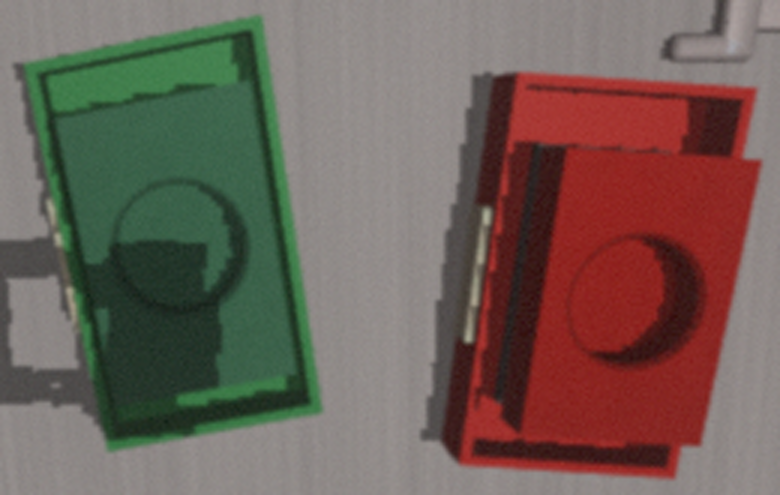

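Run:
```python
from h import *
print('g',pt('w1',324.8,171.7,.062),'r',pt('w1',477,190.3,.062))
for p in [(568,148),(760,160),(701,445),(518,430)]: print('rb',pt('w1',265+p[0]/3,90+p[1]/3,.062).round(4))
for p in [(515,73),(756,88),(675,477),(463,463)]: print('rbin',pt('w1',265+p[0]/3,90+p[1]/3,.03).round(4))
for p in [(25,64),(262,16),(321,409),(109,450)]: print('gbin',pt('w1',265+p[0]/3,90+p[1]/3,.03).round(4))
```

```text
g [ 0.47032548 -0.1409793   0.062     ] r [ 0.62284206 -0.1702569   0.062     ]
rb [ 0.5981 -0.1187  0.062 ]
rb [ 0.6603 -0.1268  0.062 ]
rb [ 0.6484 -0.2229  0.062 ]
rb [ 0.5843 -0.2131  0.062 ]
rbin [ 0.5903 -0.0936  0.03  ]
rbin [ 0.6737 -0.1044  0.03  ]
rbin [ 0.6553 -0.246   0.03  ]
rbin [ 0.5737 -0.2347  0.03  ]
gbin [ 0.421  -0.0787  0.03  ]
gbin [ 0.5036 -0.069   0.03  ]
gbin [ 0.5199 -0.2095  0.03  ]
gbin [ 0.4381 -0.2203  0.03  ]
```

```bash
python3 -m inch '[[0.036,0.021,0.003,0,0,0,0.09],[0.036,0.021,0.003,0,0,0,0.09],[0.036,0.021,0.004,0,0,0,0.09],[0.036,0.021,0.004,0,0,0,0.09],[0.036,0.021,0.004,0,0,-0.3,0.09]]'
python3 -c "
from h import *
go(.588,.051,.14,87.6);snap('wrist','w2.png')"
```

```text
time_s: 2.28
ee_pos: [0.5801, -0.0136, 0.2343]
ee_rot: [-0.005, 0.727, 0.687, 0.003]
contact_force: [-0.4, 0.5, 0.5]
gripper_width: 0.09
t2.28 pos [ 0.5801 -0.0136  0.2343] yaw 86.8 F [-0.42  0.47  0.51] w 0.0900
 tool delta mm [63.9  4.5 94.9] rot units [-0.04 -0.12 -0.17] j [-0.05  0.32  1.52  0.01  1.31  0.  ]
```

View pics/w2.png

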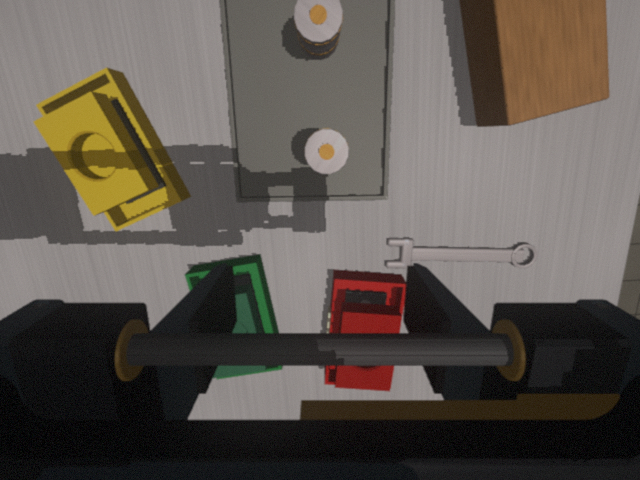

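Run:
```python
from h import *
print(pt('w2',326.5,151.5,.082),pt('w2',318.5,16,.082))
go(.5885,.051,.14,87.6)
```

```text
[0.5889179 0.0521192 0.082    ] [0.5879014  0.15823461 0.082     ]
t2.33 pos [ 0.5841 -0.0071  0.2329] yaw 87.1 F [5.07 4.35 1.04] w 0.0901
 tool delta mm [56.7  1.5 93.9] rot units [-0.01 -0.2  -0.1 ] j [-0.04  0.32  1.51  0.02  1.31  0.  ]
```

```bash
python3 -m inch '[[0.02,0,0.015,0,0,0,0.09],[0.02,0,0.02,0,0,0,0.09],[0.015,0,0.02,0,-0.1,0,0.09],[0.004,0,0.02,0,0,-0.1,0.09],[0,0,0.01,0,0,0,0.09]]'
python3 -c "
from h import *
go(.5885,.0515,.039,87.6)"
```

```text
time_s: 2.75
ee_pos: [0.5911, 0.0583, 0.1465]
ee_rot: [-0.001, 0.724, 0.689, 0.005]
contact_force: [-0.9, 0.3, 0.2]
gripper_width: 0.0901
t2.75 pos [0.5911 0.0583 0.1465] yaw 87.2 F [-0.9   0.25  0.21] w 0.0901
 tool delta mm [ -7.8  -2.7 107.5] rot units [ 0.05 -0.09 -0.09] j [0.07 0.39 1.63 0.01 1.11 0.12]
```

```bash
python3 -m inch '[[-0.004,-0.0015,0.01,0,-0.05,0,0.09],[-0.003,-0.001,0.02,0,0,0,0.09],[0,0,0.025,0,0,0,0.09],[0,0,0.02,0,0,0,0.09],[0,0,0,0,0,0,0.09]]'
python3 -c "
from h import *
go(.5885,.0515,.039,87.6)"
```

```text
time_s: 3.17
ee_pos: [0.5874, 0.0484, 0.0673]
ee_rot: [-0.0, 0.728, 0.685, 0.002]
contact_force: [-0.4, -0.1, -0.4]
gripper_width: 0.0898
t3.17 pos [0.5874 0.0484 0.0673] yaw 86.5 F [-0.44 -0.13 -0.45] w 0.0898
 tool delta mm [ 3.1  0.9 28.3] rot units [ 0.03 -0.03 -0.22] j [0.06 0.47 1.73 0.   0.94 0.12]
```

```bash
python3 -m inch '[[0.002,0.001,0.009,0,0,-0.1,0.09],[0.001,0,0.009,0,0,-0.1,0.09],[0,0,0.008,0,0,0,0.09],[0,0,0.002,0,0,0,0.09],[0,0,0,0,0,0,0.09]]'
python3 -c "
from h import *
go(.5885,.0515,.039,87.6)"
python3 -m inch '[[0,0,0,0,0,0,0.03],[0,0,0,0,0,0,0.03],[0,0,0,0,0,0,0.03],[0,0,0,0,0,0,0.03],[0,0,0,0,0,0,0.03]]' 30
python3 -c "
from h import *
go(.5885,.0515,.039,87.6)"
```

```text
time_s: 3.58
ee_pos: [0.5911, 0.0497, 0.04]
ee_rot: [0.002, 0.724, 0.69, 0.003]
contact_force: [-0.4, 0.4, 0.0]
gripper_width: 0.0897
t3.58 pos [0.5911 0.0497 0.04  ] yaw 87.3 F [-0.45  0.39  0.01] w 0.0897
 tool delta mm [ 1.6 -2.7  1. ] rot units [ 0.08 -0.03 -0.06] j [0.06 0.5  1.76 0.   0.88 0.11]
time_s: 4.0
ee_pos: [0.5927, 0.05, 0.0423]
ee_rot: [0.003, 0.724, 0.69, 0.005]
contact_force: [-0.1, -0.2, -0.0]
gripper_width: 0.0594
t4.00 pos [0.5927 0.05   0.0423] yaw 87.3 F [-0.14 -0.16 -0.04] w 0.0594
 tool delta mm [ 1.3 -4.3  3.2] rot units [ 0.13 -0.04 -0.06] j [0.06 0.5  1.75 0.   0.88 0.11]
```

```bash
python3 -m inch '[[0.001,-0.004,0.003,-0.1,0,0,0.03],[0,0,0,0,0,0,0.03],[0,0,0,0,0,0,0.03],[0,0,0,0,0,0,0.03],[0,0,0,0,0,0,0.03]]' 30
python3 -c "
from h import *
go(.5885,.0515,.039,87.6)"
```

```text
time_s: 4.42
ee_pos: [0.5887, 0.0514, 0.0396]
ee_rot: [0.007, 0.724, 0.69, 0.009]
contact_force: [0.1, 0.5, -0.1]
gripper_width: 0.0389
t4.42 pos [0.5887 0.0514 0.0396] yaw 87.3 F [ 0.13  0.48 -0.1 ] w 0.0389
 tool delta mm [ 0.  -0.2  0.6] rot units [ 0.26 -0.04 -0.06] j [0.07 0.49 1.78 0.   0.85 0.11]
```

```bash
python3 -m inch '[[0,0,-0.003,0.1,0,0,0.03],[0,0,-0.008,0.1,0,0,0.03],[0,0,-0.01,0.05,0,0,0.03],[0,0,-0.01,0,0,0,0.03],[0,0,0,0,0,0,0.03]]' 30
python3 -m inch '[[0,0,0,0,0,0,0.03],[0,0,0,0,0,0,0.03],[0,0,0,0,0,0,0.03],[0,0,0,0,0,0,0.03],[0,0,0,0,0,0,0.03]]' 30
python3 -c "
from h import *
go(.5885,.0515,.039,87.6)"
```

```text
time_s: 4.83
ee_pos: [0.5848, 0.0511, 0.0682]
ee_rot: [-0.005, 0.724, 0.69, -0.003]
contact_force: [0.3, 0.6, -3.3]
gripper_width: 0.0388
time_s: 5.25
ee_pos: [0.5832, 0.051, 0.0664]
ee_rot: [-0.006, 0.724, 0.69, -0.005]
contact_force: [-0.2, -0.6, -4.6]
gripper_width: 0.0386
t5.25 pos [0.5832 0.051  0.0664] yaw 87.3 F [-0.15 -0.6  -4.62] w 0.0386
 tool delta mm [ 0.7  5.7 27.3] rot units [-0.18 -0.02 -0.06] j [0.07 0.47 1.73 0.   0.96 0.11]
```

```bash
python3 -m inch '[[0,0.002,0.005,-0.1,0,0,0.03],[0,0.002,0.005,-0.05,0,0,0.03],[0,0.001,0.003,0,0,0,0.03],[0,0,0.0,0,0,0,0.03],[0,0,0,0,0,0,0.03]]' 30
python3 -c "
from h import *
go(.5885,.0515,.039,87.6)"
```

```text
time_s: 5.67
ee_pos: [0.5877, 0.0507, 0.0507]
ee_rot: [-0.002, 0.724, 0.69, -0.001]
contact_force: [1.0, 0.2, -3.7]
gripper_width: 0.0387
t5.67 pos [0.5877 0.0507 0.0507] yaw 87.3 F [ 0.97  0.19 -3.68] w 0.0387
 tool delta mm [ 0.8  0.8 11.7] rot units [-0.04 -0.02 -0.06] j [0.07 0.49 1.75 0.   0.91 0.11]
```

```bash
python3 -m inch '[[0,0,0.004,0,0,0,0.03],[0,0,0.004,0,0,0,0.03],[0,0,0.002,0,0,0,0.03],[0,0,0.001,0,0,0,0.03],[0,0,0,0,0,0,0.03]]' 30
python3 -c "
from h import *
go(.5885,.0515,.039,87.6)"
```

```text
time_s: 6.08
ee_pos: [0.5881, 0.0507, 0.0396]
ee_rot: [-0.002, 0.724, 0.69, -0.0]
contact_force: [0.1, 0.3, -4.0]
gripper_width: 0.0386
t6.08 pos [0.5881 0.0507 0.0396] yaw 87.3 F [ 0.06  0.32 -3.99] w 0.0386
 tool delta mm [0.8 0.3 0.6] rot units [-0.03 -0.02 -0.06] j [0.07 0.5  1.76 0.   0.89 0.11]
```

Not yet supported; a little lower.

```bash
python3 -m inch '[[0,0,0.001,0,0,0,0.03],[0,0,0.001,0,0,0,0.03],[0,0,0.0,0,0,0,0.03],[0,0,0.0,0,0,0,0.03],[0,0,0,0,0,0,0.03]]' 30
python3 -c "
from h import *
go(.5885,.0515,.039,87.6)"
```

```text
time_s: 6.5
ee_pos: [0.5885, 0.0508, 0.0394]
ee_rot: [-0.001, 0.724, 0.69, 0.0]
contact_force: [-0.0, -0.0, -1.3]
gripper_width: 0.0388
t6.50 pos [0.5885 0.0508 0.0394] yaw 87.3 F [-0.   -0.01 -1.33] w 0.0388
 tool delta mm [ 0.7 -0.   0.4] rot units [-0.01 -0.02 -0.06] j [0.07 0.5  1.76 0.   0.88 0.11]
```

```bash
python3 -m inch '[[0,0,0.001,0,0,0,0.03],[0,0,0.0005,0,0,0,0.03],[0,0,0.0,0,0,0,0.05],[0,0,0.0,0,0,0,0.09],[0,0,0,0,0,0,0.09]]' 30
python3 -c "
from h import *
go(.5885,.0515,.15,87.6)"
```

```text
time_s: 6.92
ee_pos: [0.5901, 0.0509, 0.0402]
ee_rot: [0.0, 0.724, 0.69, 0.002]
contact_force: [-0.7, -0.3, -0.3]
gripper_width: 0.0561
t6.92 pos [0.5901 0.0509 0.0402] yaw 87.3 F [-0.65 -0.35 -0.34] w 0.0561
 tool delta mm [   0.8   -1.3 -109.8] rot units [ 0.03 -0.03 -0.06] j [0.07 0.5  1.76 0.   0.88 0.11]
```

```bash
python3 -m inch '[[0,0,-0.001,0,0,0,0.09],[0,0,-0.01,0,0,0,0.09],[0,0,-0.02,0,0,0,0.09],[0,0,-0.03,0,0,0,0.09],[0,0,-0.03,0,0,0,0.09]]' 30
python3 -c "
from h import *
go(.5875,.158,.13,87.6)
snap('wrist','w3.png')"
```

```text
time_s: 7.33
ee_pos: [0.5861, 0.0504, 0.1289]
ee_rot: [-0.004, 0.724, 0.69, -0.003]
contact_force: [0.6, 0.7, 0.3]
gripper_width: 0.0885
t7.33 pos [0.5861 0.0504 0.1289] yaw 87.3 F [0.64 0.66 0.31] w 0.0885
 tool delta mm [107.5  -3.7  -1. ] rot units [-0.12 -0.01 -0.06] j [0.07 0.41 1.65 0.   1.09 0.11]
```

View pics/w3.png

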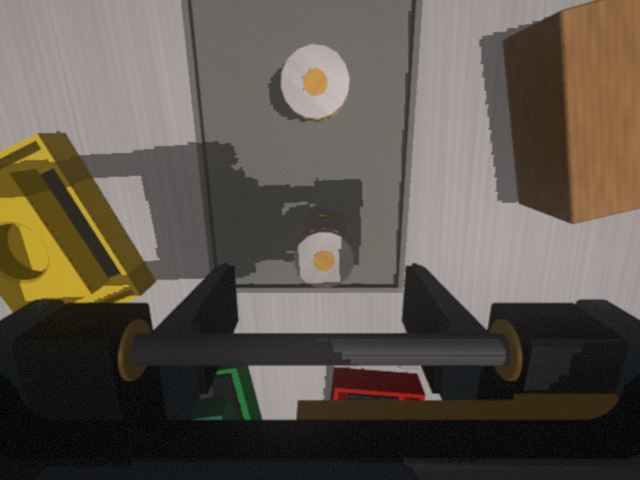

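```bash
python3 - <<'E'
from h import *
print(pt('w3',315.5,82,.082),pt('w3',321,258,.082))
E
python3 -m inch '[[0.025,-0.001,0,-0.05,0,0,0.09],[0.036,-0.001,0.0,-0.05,0,0,0.09],[0.032,0,0,0,0,0,0.09],[0.012,0,0.0,0,0,0,0.09],[0.002,0,0.01,0,0,0,0.09]]' 30
python3 -c "
from h import *
go(.5875,.158,.039,87.6)
snap('wrist','w4.png')"
```

```text
[0.58797221 0.15953957 0.082     ] [0.58619613 0.0536888  0.082     ]
time_s: 7.8
ee_pos: [0.5998, 0.1605, 0.1371]
ee_rot: [0.009, 0.725, 0.688, 0.013]
contact_force: [0.2, -0.3, -0.2]
gripper_width: 0.09
t7.80 pos [0.5998 0.1605 0.1371] yaw 87.0 F [ 0.21 -0.29 -0.18] w 0.0900
 tool delta mm [ -3.7 -15.2  97.6] rot units [ 0.36 -0.07 -0.12] j [ 0.24  0.43  1.6  -0.    1.08  0.3 ]
```

```bash
python3 -m inch '[[-0.001,-0.006,0.01,0.15,0,0,0.09],[-0.001,-0.005,0.02,0.1,0,0,0.09],[0,-0.002,0.02,0,0,0,0.09],[0,0,0.015,0,0,0,0.09],[0,0,0.002,0,0,0,0.09]]' 30
python3 -c "
from h import *
go(.588,.159,.039,87.6)"
```

```text
time_s: 8.27
ee_pos: [0.5814, 0.1514, 0.0598]
ee_rot: [-0.002, 0.726, 0.687, -0.002]
contact_force: [-0.7, -0.2, -0.5]
gripper_width: 0.0902
t8.27 pos [0.5814 0.1514 0.0598] yaw 86.8 F [-0.7  -0.24 -0.46] w 0.0902
 tool delta mm [ 7.9  6.2 20.7] rot units [-0.05  0.   -0.15] j [0.23 0.49 1.71 0.   0.94 0.29]
```

View pics/w4.png

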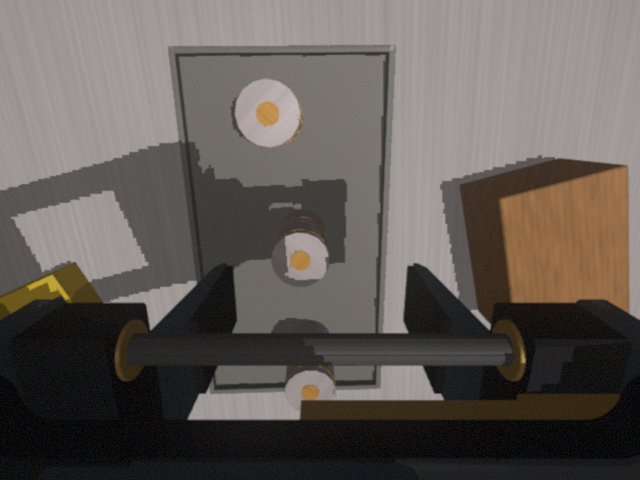

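```bash
python3 -m inch '[[0.004,0.003,0.003,0,0,-0.05,0.09],[0.003,0.002,0.008,0,0,0,0.09],[0,0,0.007,0,0,0,0.08],[0,0,0.001,0,0,0,0.03],[0,0,0,0,0,0,0.03]]' 30
python3 -c "
from h import *
print(pt('w4',267.5,113,.082))
go(.588,.159,.039,87.6)"
```

```text
time_s: 8.68
ee_pos: [0.5866, 0.1549, 0.0378]
ee_rot: [-0.002, 0.726, 0.688, -0.003]
contact_force: [-0.4, -0.3, 1.3]
gripper_width: 0.0731
[0.57462518 0.25503328 0.082     ]
t8.68 pos [0.5866 0.1549 0.0378] yaw 86.9 F [-0.4  -0.32  1.28] w 0.0731
 tool delta mm [ 4.2  1.1 -1.2] rot units [-0.09  0.02 -0.14] j [0.24 0.53 1.71 0.   0.91 0.29]
```

```bash
python3 -m inch '[[0.003,0.001,-0.001,0,0,-0.1,0.03],[0.001,0,0,0,0,0,0.03],[0,0,0.0,0,0,0,0.03],[0,0,0.0,0,0,0,0.03],[0,0,0,0,0,0,0.03]]' 30
python3 -c "
from h import *
go(.588,.159,.039,87.6)"
```

```text
time_s: 9.1
ee_pos: [0.5884, 0.1598, 0.0408]
ee_rot: [-0.002, 0.723, 0.691, -0.003]
contact_force: [-2.5, -0.1, -0.5]
gripper_width: 0.0393
t9.10 pos [0.5884 0.1598 0.0408] yaw 87.5 F [-2.53 -0.05 -0.51] w 0.0393
 tool delta mm [-0.9 -0.3  1.8] rot units [-0.08  0.01 -0.03] j [0.25 0.53 1.7  0.   0.92 0.29]
```

```bash
python3 -m inch '[[0,0,0,0,0,0,0.03],[0,0,-0.003,0,0,0,0.03],[0,0,-0.008,0,0,0,0.03],[0,0,-0.008,0,0,0,0.03],[0,0,0,0,0,0,0.03]]' 30
python3 -m inch '[[0,0,0,0,0,0,0.03],[0,0,0,0,0,0,0.03],[0,0,0,0,0,0,0.03],[0,0,0,0,0,0,0.03],[0,0,0,0,0,0,0.03]]' 30
python3 -c "
from h import *
go(.588,.159,.039,87.6)"
```

```text
time_s: 9.52
ee_pos: [0.585, 0.159, 0.0574]
ee_rot: [-0.004, 0.722, 0.691, -0.007]
contact_force: [0.2, 0.5, -7.6]
gripper_width: 0.0391
time_s: 9.93
ee_pos: [0.5842, 0.1586, 0.0565]
ee_rot: [-0.005, 0.723, 0.691, -0.007]
contact_force: [-0.1, -0.4, -8.6]
gripper_width: 0.0389
t9.93 pos [0.5842 0.1586 0.0565] yaw 87.5 F [-0.09 -0.44 -8.58] w 0.0389
 tool delta mm [ 0.6  4.1 17.5] rot units [-0.2   0.05 -0.03] j [0.25 0.51 1.69 0.   0.96 0.29]
```

```bash
python3 -m inch '[[0,0,-0.02,-0.08,0,0.2,0.03],[0,0,-0.03,-0.05,0,0.2,0.03],[0,0,-0.03,0,0,0.2,0.03],[-0.01,0,-0.02,0,0,0.2,0.03],[-0.02,0,-0.005,0,0,0.2,0.03]]' 30
python3 -c "
from h import *
go(.622,-.171,.16,82.4)"
```

```text
time_s: 10.35
ee_pos: [0.5794, 0.1315, 0.1607]
ee_rot: [-0.004, 0.752, 0.659, -0.007]
contact_force: [2.1, -0.1, -8.1]
gripper_width: 0.0391
t10.35 pos [0.5794 0.1315 0.1607] yaw 82.4 F [ 2.13 -0.06 -8.11] w 0.0391
 tool delta mm [-294.2   82.1    1.3] rot units [-0.18  0.07  0.  ] j [ 0.2   0.39  1.59 -0.    1.18  0.34]
```

```bash
python3 -m inch '[[-0.03,0.008,0,-0.08,0,0,0.03],[-0.035,0.01,0,-0.05,0.05,0,0.03],[-0.036,0.01,0,0,0,0,0.03],[-0.036,0.01,0,0,0,0,0.03],[-0.036,0.01,0,0,0,0,0.03]]' 30
python3 -c "
from h import *
go(.622,-.171,.15,82.4)"
```

```text
time_s: 10.77
ee_pos: [0.6044, -0.0468, 0.1644]
ee_rot: [-0.001, 0.749, 0.662, 0.002]
contact_force: [0.8, 0.3, -8.1]
gripper_width: 0.0388
t10.77 pos [ 0.6044 -0.0468  0.1644] yaw 82.9 F [ 0.8   0.28 -8.06] w 0.0388
 tool delta mm [-121.1   32.7   14.1] rot units [ 0.01 -0.03  0.11] j [-0.1   0.4   1.57  0.    1.17  0.02]
```

```bash
python3 -m inch '[[-0.033,0.009,0,0,0,0,0.03],[-0.03,0.008,0.002,0,0,0,0.03],[-0.025,0.006,0.004,0,0,0.05,0.03],[-0.012,0.003,0.005,0,0,0,0.03],[-0.002,0,0.005,0,0,0,0.03]]' 30
python3 -m inch '[[0,0,0,0,0,0,0.03],[0,0,0,0,0,0,0.03],[0,0,0,0,0,0,0.03],[0,0,0,0,0,0,0.03],[0,0,0,0,0,0,0.03]]' 30
python3 -c "
from h import *
go(.622,-.171,.11,82.4)"
```

```text
time_s: 11.18
ee_pos: [0.6176, -0.1654, 0.1474]
ee_rot: [0.002, 0.753, 0.658, 0.0]
contact_force: [0.3, 0.8, -8.0]
gripper_width: 0.039
time_s: 11.6
ee_pos: [0.6154, -0.1606, 0.1448]
ee_rot: [-0.002, 0.753, 0.659, -0.0]
contact_force: [0.1, 0.7, -7.3]
gripper_width: 0.0391
t11.60 pos [ 0.6154 -0.1606  0.1448] yaw 82.4 F [ 0.14  0.73 -7.27] w 0.0391
 tool delta mm [-9.5  8.  34.8] rot units [-0.04 -0.02 -0.  ] j [-0.27  0.46  1.52  0.    1.17 -0.14]
```

```bash
python3 -m inch '[[-0.004,0.004,0.01,0,0,0,0.03],[-0.004,0.003,0.012,0,0,0,0.03],[-0.002,0.001,0.01,0,0,0,0.03],[0,0,0.001,0,0,0,0.03],[0,0,0,0,0,0,0.03]]' 30
python3 -c "
from h import *
go(.622,-.171,.11,82.4)
snap('wrist','w5.png');snap('scene','s5.png')"
```

```text
time_s: 12.02
ee_pos: [0.6233, -0.1698, 0.1087]
ee_rot: [-0.002, 0.751, 0.66, 0.0]
contact_force: [-0.7, -0.5, -7.1]
gripper_width: 0.0388
t12.02 pos [ 0.6233 -0.1698  0.1087] yaw 82.6 F [-0.73 -0.55 -7.09] w 0.0388
 tool delta mm [-1.3 -1.1 -1.3] rot units [-0.03 -0.03  0.04] j [-0.28  0.51  1.54  0.    1.1  -0.16]
```

View pics/w5.png

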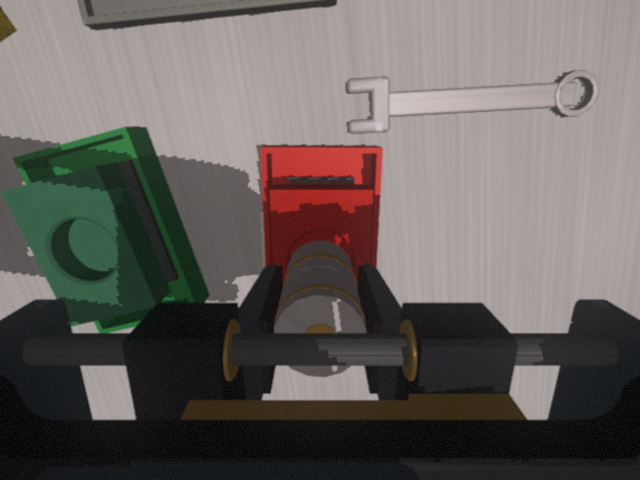

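View pics/s5.png

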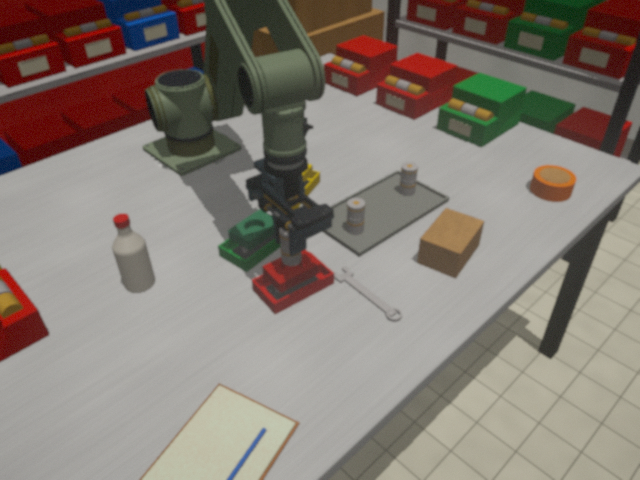

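```bash
python3 -c "
import cv2
i=cv2.imread('pics/w5.png')
cv2.imwrite('pics/cropD.png',cv2.resize(i[140:380,240:400],None,fx=2.5,fy=2.5,interpolation=cv2.INTER_CUBIC))
import sys
from h import *
for a in np.linspace(0,2*np.pi,8,endpoint=False): print(np.round(proj('w5',[.6225+.0238*np.cos(a),-.1705+.0238*np.sin(a),.062])))
"
```

```text
[356. 260.]
[342. 236.]
[315. 229.]
[290. 243.]
[284. 268.]
[298. 290.]
[324. 297.]
[348. 284.]
```

View pics/cropD.png

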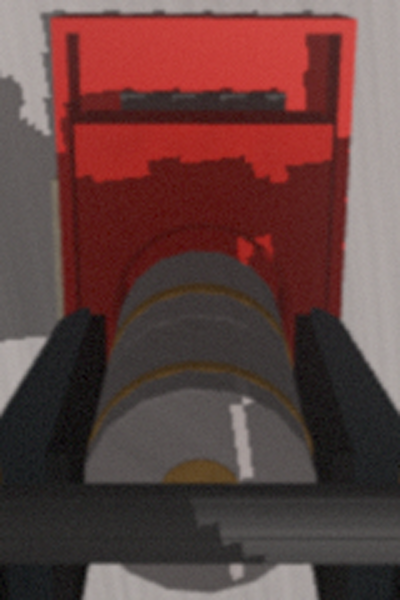

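```bash
python3 -c "
from h import *
go(.623,-.1705,.096,82.4)"
python3 -m inch '[[0,0,0.003,0,0,0,0.03],[0,0,0.003,0,0,0,0.03],[0,0,0.003,0,0,0,0.03],[0,0,0.002,0,0,0,0.03],[0,0,0,0,0,0,0.03]]' 30
python3 -c "
from h import *
go(.623,-.1705,.096,82.4)"
```

```text
t12.12 pos [ 0.6232 -0.1698  0.1092] yaw 82.6 F [ 0.46  0.   -8.  ] w 0.0387
 tool delta mm [-0.7 -0.1 13.2] rot units [-0.03 -0.03  0.04] j [-0.28  0.51  1.54  0.    1.1  -0.16]
time_s: 12.53
ee_pos: [0.6239, -0.1701, 0.0985]
ee_rot: [-0.0, 0.751, 0.66, 0.001]
contact_force: [-1.0, 0.2, -8.7]
gripper_width: 0.039
t12.53 pos [ 0.6239 -0.1701  0.0985] yaw 82.6 F [-0.98  0.25 -8.72] w 0.0390
 tool delta mm [-0.6 -0.9  2.5] rot units [ 0.01 -0.02  0.04] j [-0.28  0.52  1.55  0.    1.07 -0.16]
```

```bash
python3 -m inch '[[-0.0005,-0.001,0.002,0,0,0,0.03],[0,0,0.002,0,0,0,0.03],[0,0,0.002,0,0,0,0.03],[0,0,0.002,0,0,0,0.03],[0,0,0,0,0,0,0.03]]' 30
python3 -c "
from h import *
go(.623,-.1705,.096,82.4)"
```

```text
time_s: 12.95
ee_pos: [0.6229, -0.1704, 0.0901]
ee_rot: [-0.0, 0.751, 0.66, 0.001]
contact_force: [-0.6, 0.2, -7.9]
gripper_width: 0.0389
t12.95 pos [ 0.6229 -0.1704  0.0901] yaw 82.6 F [-0.56  0.2  -7.88] w 0.0389
 tool delta mm [-0.   0.1 -5.9] rot units [ 0.01 -0.02  0.04] j [-0.29  0.52  1.56  0.    1.05 -0.16]
```

```bash
python3 -m inch '[[0,0,0.002,0,0,0,0.03],[0,0,0.003,0,0,0,0.03],[0,0,0.003,0,0,0,0.03],[0,0,0.002,0,0,0,0.03],[0,0,0,0,0,0,0.03]]' 30
python3 -c "
from h import *
go(.623,-.1705,.059,82.4)"
```

```text
time_s: 13.37
ee_pos: [0.6231, -0.1705, 0.0791]
ee_rot: [-0.0, 0.751, 0.66, 0.001]
contact_force: [-0.2, 0.2, -7.9]
gripper_width: 0.0389
t13.37 pos [ 0.6231 -0.1705  0.0791] yaw 82.6 F [-0.15  0.22 -7.89] w 0.0389
 tool delta mm [-0.1 -0.1 20.1] rot units [ 0.02 -0.02  0.04] j [-0.29  0.53  1.58  0.    1.03 -0.16]
```

```bash
python3 -m inch '[[0,0,0.002,0,0,0,0.03],[0,0,0.003,0,0,0,0.03],[0,0,0.003,0,0,0,0.03],[0,0,0.003,0,0,0,0.03],[0,0,0,0,0,0,0.03]]' 30
python3 -c "
from h import *
go(.623,-.1705,.059,82.4)"
```

```text
time_s: 13.78
ee_pos: [0.6234, -0.1705, 0.0685]
ee_rot: [0.0, 0.751, 0.66, 0.001]
contact_force: [-1.2, 1.0, -4.5]
gripper_width: 0.0393
t13.78 pos [ 0.6234 -0.1705  0.0685] yaw 82.6 F [-1.22  0.98 -4.53] w 0.0393
 tool delta mm [-0.1 -0.4  9.5] rot units [ 0.03 -0.02  0.04] j [-0.29  0.54  1.59  0.    1.01 -0.16]
```

```bash
python3 -m inch '[[0,-0.0005,0.002,0,0,0,0.03],[0,0,0.003,0,0,0,0.03],[0,0,0.003,0,0,0,0.03],[0,0,0.001,0,0,0,0.03],[0,0,0,0,0,0,0.03]]' 30
python3 -c "
from h import *
go(.623,-.1705,.059,82.4)"
```

```text
time_s: 14.2
ee_pos: [0.6234, -0.1705, 0.0611]
ee_rot: [0.001, 0.751, 0.66, 0.002]
contact_force: [-1.2, 0.5, -1.6]
gripper_width: 0.0391
t14.20 pos [ 0.6234 -0.1705  0.0611] yaw 82.6 F [-1.22  0.52 -1.56] w 0.0391
 tool delta mm [-0.1 -0.4  2.1] rot units [ 0.05 -0.02  0.04] j [-0.29  0.55  1.6   0.    0.99 -0.16]
```

```bash
python3 -m inch '[[0,0,0.001,0,0,0,0.03],[0,0,0.001,0,0,0,0.03],[0,0,0.001,0,0,0,0.03],[0,0,0,0,0,0,0.03],[0,0,0,0,0,0,0.03]]' 30
python3 -c "
from h import *
go(.623,-.1705,.059,82.4)"
```

```text
time_s: 14.62
ee_pos: [0.6234, -0.1705, 0.059]
ee_rot: [0.001, 0.751, 0.66, 0.002]
contact_force: [-1.6, 0.9, -0.6]
gripper_width: 0.0391
t14.62 pos [ 0.6234 -0.1705  0.059 ] yaw 82.6 F [-1.6   0.9  -0.59] w 0.0391
 tool delta mm [-0.1 -0.4  0. ] rot units [ 0.06 -0.01  0.04] j [-0.29  0.55  1.6   0.    0.99 -0.16]
```

```bash
python3 -m inch '[[0,-0.0005,0.001,0,0,0,0.03],[0,0,0.0005,0,0,0,0.03],[0,0,0,0,0,0,0.05],[0,0,0,0,0,0,0.06],[0,0,0,0,0,0,0.06]]' 30
python3 -c "
from h import *
go(.623,-.1705,.059,82.4)"
```

```text
time_s: 15.03
ee_pos: [0.626, -0.1713, 0.0589]
ee_rot: [0.005, 0.751, 0.66, 0.004]
contact_force: [-1.0, 0.1, 0.7]
gripper_width: 0.056
t15.03 pos [ 0.626  -0.1713  0.0589] yaw 82.6 F [-1.04  0.06  0.68] w 0.0560
 tool delta mm [ 0.4 -3.1 -0.2] rot units [ 0.15 -0.    0.04] j [-0.29  0.55  1.6   0.    0.98 -0.16]
```

```bash
python3 -m inch '[[0,-0.003,-0.001,0.05,0,0,0.09],[0,0,-0.004,0.05,0,0,0.09],[0,0,-0.01,0,0,0,0.09],[0,0,-0.02,0,0,0,0.09],[0,0,-0.025,0,0,0,0.09]]' 30
python3 -m inch '[[0,0,-0.02,0,0,0,0.09],[0.01,0,-0.015,0,0,0,0.09],[0.02,0,-0.005,0,0,0,0.09],[0.03,0,0,0,0,0,0.09],[0.03,0,0,0,0,0,0.09]]' 30
python3 -c "
from h import *
snap('scene','s6.png');snap('wrist','w6.png')
go(.588,.0515,.16,87)"
```

```text
time_s: 15.45
ee_pos: [0.6209, -0.1706, 0.1174]
ee_rot: [-0.002, 0.751, 0.66, -0.001]
contact_force: [0.9, -0.9, -0.0]
gripper_width: 0.0887
time_s: 15.87
ee_pos: [0.6374, -0.0862, 0.172]
ee_rot: [0.007, 0.754, 0.657, 0.004]
contact_force: [0.3, -0.1, -0.4]
gripper_width: 0.0899
t15.97 pos [ 0.6377 -0.0828  0.1718] yaw 82.4 F [-0.21  0.17  0.37] w 0.0900
 tool delta mm [126.6 -67.2  10.5] rot units [ 0.18  0.03 -0.92] j [-0.15  0.44  1.48 -0.    1.2  -0.01]
```

```bash
python3 -c "
import cv2
i=cv2.imread('pics/s6.png')
cv2.imwrite('pics/cropE.png',cv2.resize(i[160:320,200:460],None,fx=3,fy=3,interpolation=cv2.INTER_CUBIC))"
```

```text
(no output)
```

View pics/cropE.png

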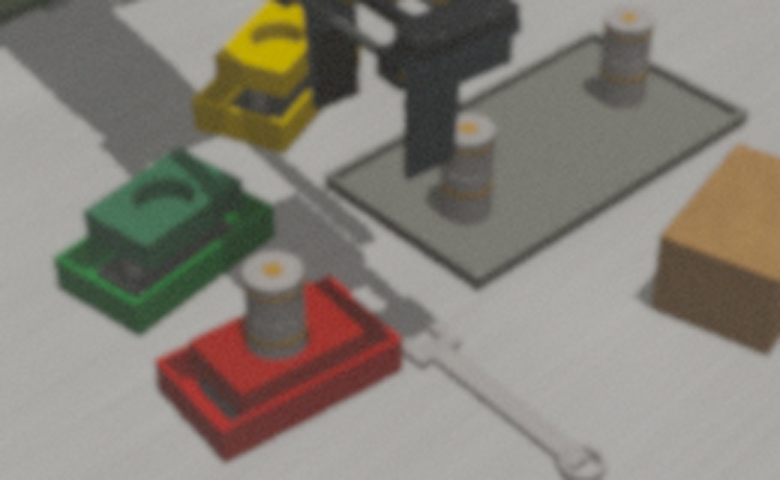

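View pics/w6.png

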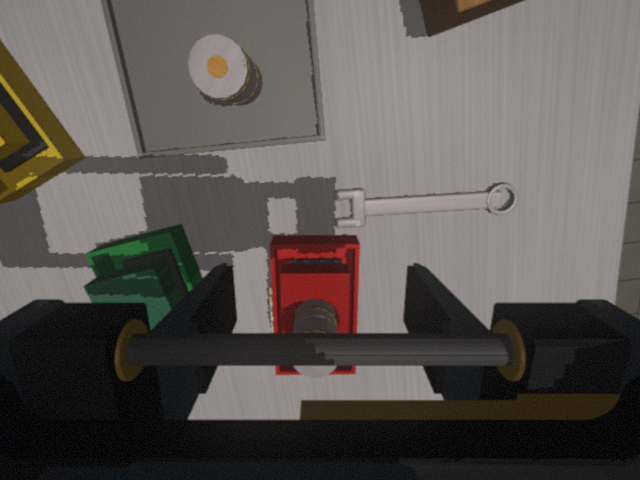

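```bash
python3 -m inch '[[0.027,-0.013,0,0.1,0,-0.3,0.09],[0.028,-0.014,0,0.05,0,-0.3,0.09],[0.025,-0.013,0,0,0,-0.3,0.09],[0.02,-0.009,0.0,0,0,-0.3,0.09],[0.01,-0.004,0.01,0,0,-0.3,0.09]]' 30
python3 -c "
from h import *
go(.588,.0515,.039,90)"
```

```text
time_s: 16.38
ee_pos: [0.5969, 0.0316, 0.166]
ee_rot: [0.007, 0.706, 0.708, 0.003]
contact_force: [0.8, 0.3, 1.0]
gripper_width: 0.0898
t16.38 pos [0.5969 0.0316 0.166 ] yaw 90.1 F [0.81 0.3  0.99] w 0.0898
 tool delta mm [ 20.7 -10.5 126.8] rot units [0.15 0.07 0.02] j [ 0.04  0.38  1.6  -0.01  1.15  0.04]
```

```bash
python3 -m inch '[[0.01,-0.006,0.01,0.07,0,0,0.09],[0.008,-0.004,0.025,0.05,0.05,0,0.09],[0.001,-0.001,0.025,0,0,0,0.09],[0,0,0.02,0,0,0,0.09],[0,0,0.003,0,0,0,0.09]]' 30
python3 -c "
from h import *
go(.588,.0515,.039,90)"
```

```text
time_s: 16.8
ee_pos: [0.5851, 0.0508, 0.0785]
ee_rot: [0.002, 0.706, 0.708, 0.0]
contact_force: [-1.2, 0.0, -0.6]
gripper_width: 0.0899
t16.80 pos [0.5851 0.0508 0.0785] yaw 90.2 F [-1.25  0.   -0.63] w 0.0899
 tool delta mm [ 0.9  2.7 39.5] rot units [0.04 0.04 0.04] j [ 0.07  0.45  1.73 -0.    0.96  0.07]
```

```bash
python3 -m inch '[[0.0005,0.002,0.008,0,0,0,0.09],[0,0,0.012,0,0,0,0.09],[0,0,0.012,0,0,0,0.08],[0,-0.001,0.006,0,0,0,0.03],[0,-0.001,0.001,0,0,0,0.03]]' 30
python3 -c "
from h import *
go(.588,.0515,.040,90)"
```

```text
time_s: 17.22
ee_pos: [0.5876, 0.0483, 0.037]
ee_rot: [0.003, 0.707, 0.707, 0.0]
contact_force: [0.3, 0.1, 0.4]
gripper_width: 0.0726
t17.22 pos [0.5876 0.0483 0.037 ] yaw 90.0 F [0.34 0.13 0.42] w 0.0726
 tool delta mm [ 3.2  0.4 -3. ] rot units [ 0.06  0.05 -0.01] j [ 0.07  0.5   1.77 -0.01  0.87  0.07]
```

```bash
python3 -m inch '[[0.002,0,-0.002,0,0,0,0.03],[0.001,0,-0.001,0,0,0,0.03],[0,0,0,0,0,0,0.03],[0,0,0,0,0,0,0.03],[0,0,0,0,0,0,0.03]]' 30
python3 -c "
from h import *
go(.588,.0515,.040,90)"
```

```text
time_s: 17.63
ee_pos: [0.5892, 0.051, 0.0431]
ee_rot: [0.005, 0.708, 0.706, 0.002]
contact_force: [-4.6, 0.7, 2.8]
gripper_width: 0.0395
t17.63 pos [0.5892 0.051  0.0431] yaw 89.9 F [-4.64  0.66  2.75] w 0.0395
 tool delta mm [ 0.5 -1.3  3. ] rot units [ 0.1   0.05 -0.02] j [ 0.07  0.49  1.76 -0.01  0.88  0.08]
```

```bash
python3 -m inch '[[0,0,0,0,0,0,0.03],[0,0,-0.004,0.05,0,0,0.03],[0,0,-0.01,0.05,0,0,0.03],[0,0,-0.02,0,0,0,0.03],[0,0,-0.02,0,0,0,0.03]]' 30
python3 -m inch '[[0,0,-0.02,0,0,-0.2,0.03],[0,0,-0.02,0,0,-0.3,0.03],[0,0,-0.015,0,0,-0.3,0.03],[0,0,-0.005,0,0,-0.3,0.03],[0,0,0,0,0,-0.2,0.03]]' 30
python3 -c "
from h import *
go(.4694,-.142,.15,96.5)"
```

```text
time_s: 18.05
ee_pos: [0.5837, 0.051, 0.0927]
ee_rot: [-0.004, 0.708, 0.707, -0.008]
contact_force: [0.7, 0.6, -4.1]
gripper_width: 0.0386
time_s: 18.47
ee_pos: [0.5849, 0.0514, 0.1578]
ee_rot: [-0.004, 0.664, 0.747, -0.007]
contact_force: [-0.2, 0.7, -3.7]
gripper_width: 0.0388
t18.47 pos [0.5849 0.0514 0.1578] yaw 96.7 F [-0.21  0.72 -3.73] w 0.0388
 tool delta mm [-178.6 -137.1   10.6] rot units [-0.18  0.04  0.04] j [ 0.07  0.39  1.61 -0.    1.16 -0.04]
```

```bash
python3 -m inch '[[-0.025,-0.019,0,-0.08,0,0,0.03],[-0.032,-0.0245,0,-0.05,0,0,0.03],[-0.032,-0.0245,0,0,0,0,0.03],[-0.032,-0.0245,0,0,0,0,0.03],[-0.025,-0.019,0,0,0,0,0.03]]' 30
python3 -c "
from h import *
go(.4694,-.142,.15,96.5)"
```

```text
time_s: 18.88
ee_pos: [0.4909, -0.1055, 0.1551]
ee_rot: [-0.001, 0.66, 0.751, -0.001]
contact_force: [0.8, 0.1, -3.8]
gripper_width: 0.0387
t18.88 pos [ 0.4909 -0.1055  0.1551] yaw 97.4 F [ 0.76  0.1  -3.84] w 0.0387
 tool delta mm [-33.4 -26.    5.2] rot units [-0.05 -0.    0.19] j [-0.23  0.26  1.82 -0.    1.07 -0.36]
```

```bash
python3 -m inch '[[-0.014,-0.01,0.005,0,0,0,0.03],[-0.008,-0.006,0.012,0,0,0.1,0.03],[-0.002,-0.002,0.012,0,0,0.05,0.03],[0,0,0.005,0,0,0,0.03],[0,0,0,0,0,0,0.03]]' 30
python3 -c "
from h import *
go(.4694,-.142,.113,96.5)"
```

```text
time_s: 19.3
ee_pos: [0.4674, -0.1382, 0.1175]
ee_rot: [-0.004, 0.668, 0.744, -0.004]
contact_force: [-0.3, 0.7, -4.4]
gripper_width: 0.0385
t19.30 pos [ 0.4674 -0.1382  0.1175] yaw 96.2 F [-0.31  0.73 -4.45] w 0.0385
 tool delta mm [-4.   1.6  4.5] rot units [-0.14 -0.01 -0.06] j [-0.31  0.28  1.9  -0.01  0.98 -0.41]
```

```bash
python3 -m inch '[[-0.003,0.001,0.002,-0.05,0,0,0.03],[-0.001,0.0005,0.002,-0.05,0,0,0.03],[0,0,0,0,0,0,0.03],[0,0,0,0,0,0,0.03],[0,0,0,0,0,0,0.03]]' 30
python3 -c "
from h import *
go(.4694,-.142,.113,96.5)
s=snap('wrist','w7.png')
i=s['pixels'][:,:,::-1]
cv2.imwrite('pics/cropF.png',cv2.resize(i[140:380,240:400],None,fx=2.5,fy=2.5,interpolation=cv2.INTER_CUBIC))
for a in np.linspace(0,2*np.pi,8,endpoint=False): p=np.array(proj('w7',[.4700+.0238*np.cos(a),-.1415+.0238*np.sin(a),.062]));print(np.round((p-[240,140])*2.5))
"
```

```text
time_s: 19.72
ee_pos: [0.4711, -0.141, 0.1135]
ee_rot: [-0.001, 0.667, 0.745, -0.001]
contact_force: [-0.7, -0.7, -3.6]
gripper_width: 0.0386
t19.72 pos [ 0.4711 -0.141   0.1135] yaw 96.3 F [-0.68 -0.7  -3.6 ] w 0.0386
 tool delta mm [-0.9 -1.8  0.5] rot units [-0.03 -0.01 -0.03] j [-0.31  0.28  1.9  -0.    0.96 -0.42]
[285. 312.]
[268. 249.]
[207. 217.]
[140. 235.]
[108. 293.]
[129. 353.]
[187. 383.]
[251. 366.]
```

View pics/cropF.png

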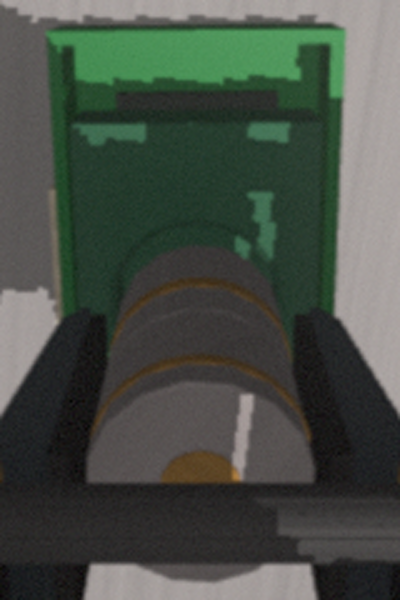

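```bash
python3 -m inch '[[-0.001,-0.0005,0.003,0,0,0,0.03],[0,0,0.003,0,0,0,0.03],[0,0,0.003,0,0,0,0.03],[0,0,0.003,0,0,0,0.03],[0,0,0,0,0,0,0.03]]' 30
python3 -c "
from h import *
go(.4705,-.142,.09,96.5)"
```

```text
time_s: 20.18
ee_pos: [0.4714, -0.1417, 0.1011]
ee_rot: [-0.0, 0.666, 0.746, -0.0]
contact_force: [0.1, -0.1, -4.4]
gripper_width: 0.0385
t20.18 pos [ 0.4714 -0.1417  0.1011] yaw 96.4 F [ 0.14 -0.11 -4.43] w 0.0385
 tool delta mm [-0.2 -0.9 11.1] rot units [-0.   -0.   -0.02] j [-0.32  0.3   1.91 -0.    0.93 -0.43]
```

```bash
python3 -m inch '[[0,-0.001,0.002,0,0,0,0.03],[0,0,0.002,0,0,0,0.03],[0,0,0.002,0,0,0,0.03],[0,0,0.002,0,0,0,0.03],[0,0,0,0,0,0,0.03]]' 30
python3 -c "
from h import *
go(.4705,-.142,.08,96.5)"
```

```text
time_s: 20.6
ee_pos: [0.4701, -0.1419, 0.0919]
ee_rot: [-0.0, 0.667, 0.745, -0.0]
contact_force: [0.5, 0.0, -3.7]
gripper_width: 0.0388
t20.60 pos [ 0.4701 -0.1419  0.0919] yaw 96.4 F [ 0.53  0.02 -3.72] w 0.0388
 tool delta mm [-0.2  0.4 11.9] rot units [-0.01 -0.   -0.02] j [-0.32  0.31  1.93 -0.    0.91 -0.43]
```

```bash
python3 -m inch '[[0,0.0003,0.002,0,0,0,0.03],[0,0,0.002,0,0,0,0.03],[0,0,0.002,0,0,0,0.03],[0,0,0.003,0,0,0,0.03],[0,0,0,0,0,0,0.03]]' 30
python3 -c "
from h import *
go(.4705,-.142,.08,96.5)"
```

```text
time_s: 21.02
ee_pos: [0.4707, -0.1419, 0.0821]
ee_rot: [-0.0, 0.667, 0.745, -0.0]
contact_force: [0.7, -1.0, -4.5]
gripper_width: 0.0388
t21.02 pos [ 0.4707 -0.1419  0.0821] yaw 96.4 F [ 0.72 -0.96 -4.54] w 0.0388
 tool delta mm [-0.1 -0.2  2.1] rot units [-0.01 -0.   -0.02] j [-0.32  0.32  1.94 -0.    0.88 -0.43]
```

```bash
python3 -m inch '[[0,0,0.002,0,0,0,0.03],[0,0,0.003,0,0,0,0.03],[0,0,0.003,0,0,0,0.03],[0,0,0.003,0,0,0,0.03],[0,0,0,0,0,0,0.03]]' 30
python3 -c "
from h import *
go(.4705,-.142,.065,96.5)"
```

```text
time_s: 21.43
ee_pos: [0.471, -0.142, 0.0706]
ee_rot: [0.0, 0.667, 0.745, 0.0]
contact_force: [0.3, -0.5, -2.6]
gripper_width: 0.0385
t21.43 pos [ 0.471  -0.142   0.0706] yaw 96.4 F [ 0.31 -0.48 -2.58] w 0.0385
 tool delta mm [ 0.  -0.5  5.6] rot units [ 0.    0.   -0.02] j [-0.32  0.33  1.95 -0.    0.85 -0.43]
```

```bash
python3 -m inch '[[0,0,0.002,0,0,0,0.03],[0,0,0.002,0,0,0,0.03],[0,0,0.001,0,0,0,0.03],[0,0,0,0,0,0,0.03],[0,0,0,0,0,0,0.03]]' 30
python3 -c "
from h import *
go(.4705,-.142,.065,96.5)"
```

```text
time_s: 21.85
ee_pos: [0.471, -0.142, 0.0658]
ee_rot: [0.0, 0.667, 0.746, 0.0]
contact_force: [-1.6, 0.9, -0.7]
gripper_width: 0.0389
t21.85 pos [ 0.471  -0.142   0.0658] yaw 96.4 F [-1.62  0.91 -0.66] w 0.0389
 tool delta mm [ 0.  -0.5  0.8] rot units [ 0.    0.   -0.02] j [-0.32  0.34  1.96 -0.    0.84 -0.43]
```

```bash
python3 -m inch '[[0,-0.0003,0.001,0,0,0,0.03],[0,0,0.001,0,0,0,0.03],[0,0,0,0,0,0,0.03],[0,0,0,0,0,0,0.03],[0,0,0,0,0,0,0.03]]' 30
python3 -c "
from h import *
go(.4705,-.142,.065,96.5)"
```

```text
time_s: 22.27
ee_pos: [0.471, -0.142, 0.0641]
ee_rot: [0.001, 0.667, 0.745, 0.0]
contact_force: [-0.7, 0.0, 0.0]
gripper_width: 0.0384
t22.27 pos [ 0.471  -0.142   0.0641] yaw 96.4 F [-0.69  0.01  0.01] w 0.0384
 tool delta mm [ 0.  -0.5 -0.9] rot units [ 0.01  0.01 -0.02] j [-0.32  0.34  1.96  0.    0.84 -0.43]
```

```bash
python3 -m inch '[[0,0,0,0,0,0,0.06],[0,0,0,0,0,0,0.06],[0,0,0,0,0,0,0.06],[0,0,0,0,0,0,0.07],[0,0,0,0,0,0,0.08]]' 30
python3 -c "
from h import *
go(.4705,-.142,.065,96.5)"
```

```text
time_s: 22.68
ee_pos: [0.4731, -0.1428, 0.0648]
ee_rot: [0.003, 0.667, 0.745, 0.001]
contact_force: [0.5, -0.4, 0.9]
gripper_width: 0.0688
t22.68 pos [ 0.4731 -0.1428  0.0648] yaw 96.4 F [ 0.47 -0.39  0.91] w 0.0688
 tool delta mm [ 1.1 -2.5 -0.2] rot units [ 0.07  0.03 -0.02] j [-0.32  0.34  1.96 -0.    0.83 -0.43]
```

```bash
python3 -m inch '[[0,-0.002,-0.003,0.03,0,0,0.09],[0,0,-0.01,0,0,0,0.09],[0,0,-0.02,0,0,0,0.09],[0,0,-0.025,0,0,0,0.09],[0,0,-0.03,0,0,0,0.09]]' 30
python3 -m inch '[[0,0,-0.03,0,0,0,0.09],[0,0,-0.02,0,0,0,0.09],[-0.015,-0.01,-0.01,0,0,0,0.09],[-0.03,-0.02,0,0,0,0,0.09],[-0.03,-0.02,0,0,0,0,0.09]]' 30
python3 -m inch '[[-0.02,-0.02,0,0,0,0,0.09],[-0.01,-0.01,0,0,0,0,0.09],[0,0,0,0,0,0,0.09],[0,0,0,0,0,0,0.09],[0,0,0,0,0,0,0.09]]' 30
python3 -c "
from h import *
s=snap('scene','s8.png');t=snap('top','t8.png')
cv2.imwrite('pics/cropG.png',cv2.resize(s['pixels'][150:320,190:460,::-1],None,fx=2.9,fy=2.9,interpolation=cv2.INTER_CUBIC))
cv2.imwrite('pics/cropH.png',cv2.resize(t['pixels'][130:360,140:400,::-1],None,fx=2.5,fy=2.5,interpolation=cv2.INTER_CUBIC))
go(.4,-.2,.2)"
```

```text
time_s: 23.1
ee_pos: [0.4659, -0.1416, 0.1503]
ee_rot: [-0.005, 0.666, 0.745, -0.003]
contact_force: [0.9, -0.3, 0.4]
gripper_width: 0.0896
time_s: 23.52
ee_pos: [0.4297, -0.2209, 0.2221]
ee_rot: [0.002, 0.663, 0.749, 0.001]
contact_force: [-0.1, -1.1, 0.7]
gripper_width: 0.0898
time_s: 23.93
ee_pos: [0.3999, -0.2602, 0.2245]
ee_rot: [0.004, 0.666, 0.746, -0.0]
contact_force: [0.1, 0.6, -0.4]
gripper_width: 0.0899
t24.03 pos [ 0.4002 -0.2598  0.2244] yaw 96.6 F [-0.06  0.3   0.55] w 0.0901
 tool delta mm [59.6  6.5 24. ] rot units [0.06 0.08 0.  ] j [-0.6   0.15  1.76 -0.    1.22 -0.71]
```

View pics/cropG.png

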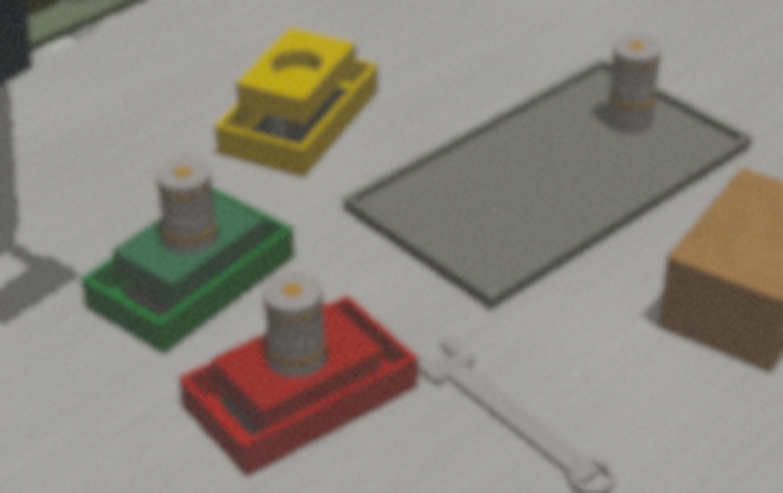

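View pics/cropH.png

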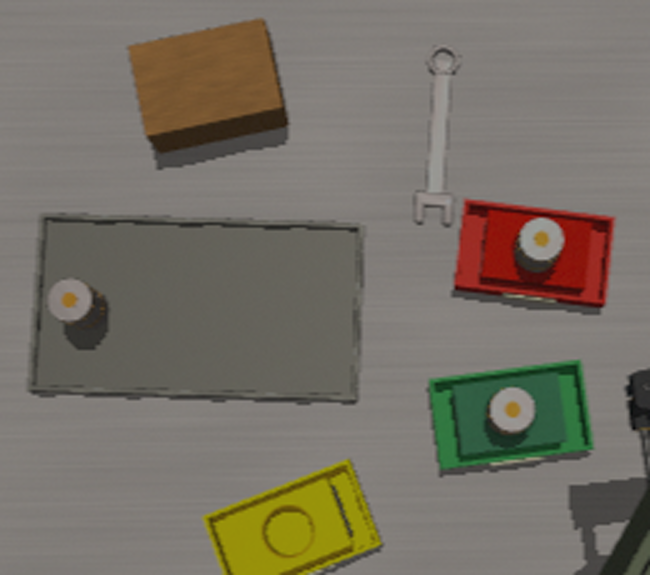

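```bash
python3 -c "
from h import *
for z in (.08,.1,.12): print(z,proj('s8',[.6225,-.1705,z]),proj('s8',[.4705,-.142,z]))
print('measured 290.7,250  253.1,209.3')"
```

```text
0.08 (np.float64(291.3470130221749), np.float64(256.3760113606619)) (np.float64(254.08289035543226), np.float64(217.05001879495887))
0.1 (np.float64(290.8691657305318), np.float64(248.53768507441237)) (np.float64(253.24978321268932), np.float64(209.47789333000821))
0.12 (np.float64(290.3800287709394), np.float64(240.51416970663456)) (np.float64(252.39873215676278), np.float64(201.74267532270935))
measured 290.7,250  253.1,209.3
```

```bash
python3 -c "
from h import *
print(job.sign_off())"
```

```text
the job is handed in; nothing more can be done
None
```

The job is handed in at about 24 s. The solid hub is in the red socket, the filled canister is in the green socket, and the hollow hub is on the returns tray.

- **Weights:** The hub nearest the bins read about 4 N, so it is the filled canister. The middle one read about 8 N, so it is the solid hub. I did not lift the far-end hub. I took it as the hollow one by elimination and left it standing where it was.
- **Order:** I put the canister back on the tray after hefting it, seated the solid hub first, then the canister.
- **Fit:** Both went into their holes without touching the block tops. I lowered each until its socket carried the full weight before opening the fingers, by my estimate about 20 mm of travel on red and 16 mm on green, short of the 26 mm stop.
- **Last checks:** The final scene and top pictures show both hubs upright in their sockets, the hollow hub upright on the tray, the carton and spanner where they were, and the gripper clear. The spray bottle was outside those crops, but I never went near it at its height.
- **Small disagreement:** The picture puts the hub tops at about 96 mm on red and 100 mm on green, and I expected 100 and 104. That is within the camera error, and an unseated hub would stand near 119 mm. If the red figure were exact, it would mean about 23 mm of travel, still above the stop.

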